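Load the control cartridge and hold the reader's shutter open

ROBOT

A 6-joint arm with a two-finger parallel gripper is mounted at the origin on the work surface. World frame = base frame: x ahead of the robot, y to its left, z up, the work surface at z = 0. Lengths are in m, angles in degrees, forces in N, time in s.
With the tool pointing down it reaches from about 0.3 to 0.825 m from the base axis. Payload 5.4 kg.
Tool frame: the origin (TCP) lies between the finger pads; the fingertips stand 22 mm ahead of it and the grasp point (between the pads) lies 3 mm ahead of it; z points along the fingers, y is the direction in which the jaws open and shut (so a half turn about z gives the same grasp; the last joint's range is limited). The gripper opens to 92 mm and grips with 3 to 60 N. Pads are 20 mm wide; open, the fingers measure 128 mm over their backs; the gripper's body (75 mm by 189 mm) begins 69 mm behind the grasp point.
Start: joints at [60.957, 9.076, 91.501, -0, 79.423, -12.038], TCP at [0.168, 0.55, 0.237] pointing down, gripper open.
Joint ranges: [-166.64, 166.64], [-54.1, 131.32], [10.49, 154.53], [-73.88, 253.88], [9.74, 151.15], [-171.62, 171.62]. Speed limits (degrees/s): [147.25, 147.25, 180, 180, 180, 180].

INTERFACE

Orientations are given as a 3x3 rotation matrix whose columns are the frame's x, y, z axes.
In Python, from bench import read_state, get_image, ticket gives the robot as it stands.
- The arm moves only by the tool jog_arm, never from a script. Its argument "series" is a list that holds one entry, the list of rows, each a list of 5 numbers: the finger opening in cm, from 0 to 9.19, then the shift along the tool's x, y, z in cm, then the turn about the tool's z in rad. In form: [[[hand, dx, dy, dz, turn], ...]]. A call has 1 to 10 rows; each row shifts and turns the commanded pose from where the row before left it, along the tool's axes as they then stand; what a row does not reach is not made up. A row lasts 1/10 s, in which the tool goes at most 50 mm and 8.59 degrees, less where a joint would pass 70% of its speed; a pose out of reach is approached as far as the arm can. A call is refused whole if a number of a shift passes 5 or a number of a turn 0.15, either way. A call with a gripper value outside its range is refused whole. The fingers move at their own pace and stop on an object; "newtons" is the grip in N (left out, the last holds). Time passes only in rows, so rows that do not move let the fingers close. It gives the time, the measured TCP pose, the force and the opening at its end, in the units of the state.
- read_state(): the state, without advancing time (a new reading comes with each control period).
- get_image(name): name is "scene" or "top"; returns a dict with "color" (384x512x3 uint8, red, green, blue), "z_map" (384x512 float32, m along the optical axis (not along the pixel's ray), 0 where there is no reading), "fx", "fy", "cx", "cy" (pixels), "k1" (the pictures are not rectified: a ray, as slopes to the right and down, at radius r is drawn at 1 + k1 r^2 times it, then the intrinsics apply), "R" (3x3) and "t" (3): a world point X has camera coordinates R X + t. Camera axes: x right, y down, z forward; pixel columns grow to the right and rows downward; lengths in m; the calibration is good to about 2 mm. A picture is of the moment at which its call begins.
- ticket.close_job(): hands the job in, once; it reports no verdict.
The state is a dict: "time_s": time; "qpos": joint angles; "qvel": joint speeds; "tau": joint torques, N m; "tool_pos": TCP position; "orientation": TCP orientation; "ft_force": force on the tool from outside, world axes, zero at the start; "wrist_torque": the same for the moment, N m; "grip_width": finger opening in m.
Only numpy, scipy, OpenCV 4.12 (cv2) and the standard library are available. Lean on these libraries where they do the work, as an engineer would, in place of code of your own. Each camera call takes 0.05 s, during which the arm holds its last target.

TASK

Take the tall control cartridge (the one with the thick grip head) out of the rack, slide it edgewise into the reader's slot until it stands fully home, and let go of it. Then pull the reader's spring-return shutter slide out by its upright tab until its pointer is in line with the mark on the index clip, and keep it there: finish while still holding the slide at the mark, as it springs back if released. Leave the other cartridges and everything else on the bench where they are.

Things in the scene. Friction and masses are not known exactly. Their poses are not given: they have to be found in the camera images.
- cart_center (a point): Centre, half-way up, of the control cartridge: tallest of three upright white plastic cartridges in the rack, 94 mm tall, about 60 g. z up. Blade 50 mm wide (own x), 5 mm thick (own y), 70 mm tall; above it a grip head 50 mm wide, 12 mm thick, 24 mm tall, its middle 35 mm above this point. Its foot is 47 mm below this point and at the start 10 mm above the table, standing loose in one of the rack's slots.
- rack: Fixed grey slotted rack, 80 (own x) x 170 (own y) x 40 mm tall; origin under its centre. Three slots 30 mm deep, 60 mm apart along its y, each 54 mm long (its x) and 7 mm wide (its y). The control cartridge and two short ones stand in them, in any order; the short ones' tops are 58 mm above the table.
- slot (a point): Centre of the mouth of the slot in the reader's flat top, 60 mm above the table, z up. The slot is 56 mm long (its x), 9 mm wide (its y), 40 mm deep with a flat floor and a 3 mm chamfer round the mouth. When fully home the control cartridge stands upright on the floor, its centre 7 mm above this point, its x along the slot's (either way round).
- reader: Fixed reader, a low white housing 165 (own x) x 170 (own y) x 60 mm high, the slot in the middle of its top; a hump 90 mm high along its rear (+x) edge, a white tray 12 mm high before its front (-x) face. Origin on the table, 22.5 mm to the -x side of the slot. The shutter slide comes out of the front face towards -x.
- tab (a point): Middle of the upright grey grip tab of the shutter slide, 62 mm above the table, axes as the reader's: 12 mm thick (x), 40 mm wide (y), its top 18 mm above this point; the flat slide plate is 32 mm below it. Moves towards -x as the slide is pulled out. With the slide home there are 34 mm free between tab and front face, and it is 122.5 mm to the -x side of the slot.
- pointer (a point): Tip of the thin steel pointer (3 mm thick) that sticks out on the tab's +y side, 33 mm above the table and 46 mm to the +y side of the tab's middle. Moves with the slide. Axes as the reader's.
- mark (a point): The mark: inner end of the 3 mm wide raised steel rib across the top of the small black index clip (14 x 16 x 35 mm high) fixed on the rail on the tray's +y side. Axes as the reader's. The slide is at the mark when pointer tip and mark meet, at the same x in the reader's axes; the mark lies 30 to 65 mm to the -x side of the pointer's home.
- slide (a joint): How far the shutter slide is pulled out, m: 0 home (as at the start), stop at 0.085. A spring pulls it home with 4 N at 0, rising 1 N per 10 mm.
- cart: The control cartridge itself; origin at the centre of its foot, 47 mm below cart_center, same axes.
- short_a: Bystander: short plain cartridge, 50 x 5 x 48 mm, standing in the rack; origin at its foot.
- short_b: Bystander: short stepped cartridge, 50 x 5 x 48 mm, standing in the rack; origin at its foot.
- dish: Bystander: round clear dish, 78 mm across, 16 mm high, in front of the rack; origin under its centre.
- cup: Bystander: small white sample cup, 48 mm across, 45 mm high, in front of the rack; origin under its centre.
- vial: Bystander: amber vial, 26 mm across, 50 mm high, between reader and rack; origin under its centre.
- bottle: Bystander: white bottle, 66 mm across, 150 mm high, at the back; origin under its centre.
- tipbox: Bystander: pipette tip box, 80 x 110 x 60 mm high, at the right; origin under its centre.
- tubes: Bystander: tube rack with capped tubes, 70 x 130 x 91 mm high, at the left; origin under its centre.
Not all that is in view belongs to the job. Leave any black or green look-alike of the cart alone.

How it is judged:
By the outcome, as a careful person would: the job done as asked, in the order asked, and still so for the second after the job is handed in, while the arm keeps its last pose, push and grip.
It also fails if it takes over 58 s, if anything falls off the work surface, if the arm or the gripper's body presses on something with over 40 N, if the wrist force passes 120 N, or if a joint passes its speed limit or range.

## Working session

There is one attempt and no reset: what is moved stays moved. The work goes in short steps, Python scripts to look and compute and a tool call to move; the robot and the scene stay as the last step left them, time stands still between calls to the robot, and variables do not carry over. Pictures are saved under pics/ and viewed, and the job is handed in when it is done.

Besides the shell and the picture viewer there is one more tool, called by a JSON object that holds its "api" and its "payload", one argument or row to a line. jog_arm: Moves the arm, as the interface text tells. Its arguments: {"type":"object","properties":{"series":{"type":"array"},"newtons":{"type":"number"}},"required":["series"]}

```bash
ls; mkdir -p pics; python3 - <<'E'
from bench import read_state,get_image
import cv2,numpy as np
s=read_state();print({k:np.round(v,3).tolist() for k,v in s.items()})
for n in("scene","top"):
    d=get_image(n);np.savez(f"{n}0.npz",**d)
    print(n,d["fx"],d["fy"],d["cx"],d["cy"],d["k1"],np.round(d["R"],4).tolist(),np.round(d["t"],4).tolist())
    cv2.imwrite(f"pics/{n}0.png",cv2.resize(d["color"][:,:,::-1],(800,600)))
E
```

```text
pics
{'time_s': 0.0, 'qpos': [60.958, 9.114, 91.572, -0.001, 79.424, -12.038], 'qvel': [-0.086, -0.054, -0.025, -0.033, 0.024, 0.032], 'tau': [0.001, -38.557, -32.211, 0.07, 0.038, -0.0], 'tool_pos': [0.168, 0.549, 0.236], 'orientation': [[-0.956, 0.292, -0.001], [0.292, 0.956, -0.002], [0.0, -0.002, -1.0]], 'ft_force': [-0.784, -0.453, 0.062], 'wrist_torque': [-0.009, -0.013, 0.01], 'grip_width': 0.092}
scene 354.0210436082332 354.0210436082332 258.21575299520873 193.35974513563772 -0.0569405187428635 [[-0.266, 0.964, 0.0027], [0.5639, 0.1579, -0.8106], [-0.7818, -0.2141, -0.5856]] [0.1644, -0.2975, 1.4485]
top 377.6543549949007 377.6543549949007 253.73056225651 196.4003576071728 -0.123384131319036 [[-0.0649, -0.9979, 0.0016], [-0.9768, 0.0632, -0.2046], [0.204, -0.0148, -0.9789]] [0.0078, 0.6132, 1.224]
```

View pics/scene0.png

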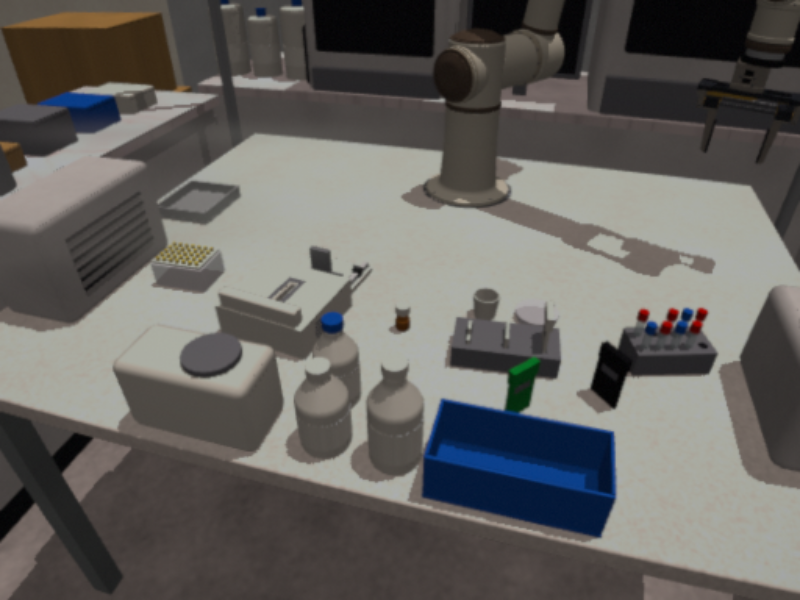

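View pics/top0.png

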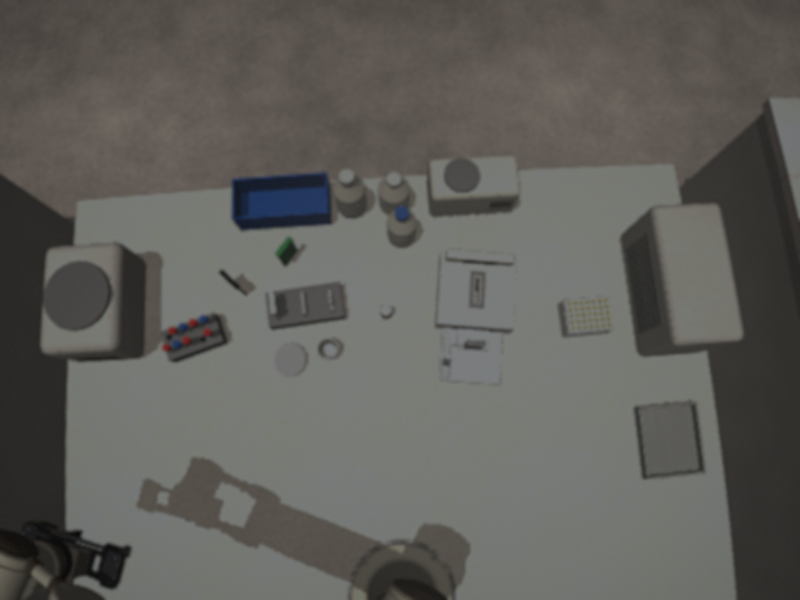

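The top view shows the rack around (306,305), with the control cartridge at its left end (277,303). The reader is around (476,290) with its slot at (477,289), the tab at (474,345) and the clip around (446,362). I'll enlarge these areas next.

```bash
cat > h.py <<'E'
import numpy as np,cv2
def load(n,i=0): return dict(np.load(f"{n}{i}.npz"))
def K(d): return np.array([[d["fx"],0,d["cx"]],[0,d["fy"],d["cy"]],[0,0,1]],float)
def rays(d,uv):
    dist=np.array([float(d["k1"]),0,0,0,0])
    p=cv2.undistortPoints(np.array(uv,float).reshape(-1,1,2),K(d),dist).reshape(-1,2)
    R=d["R"];c=-R.T@d["t"]
    return c,np.c_[p,np.ones(len(p))]@R
def onplane(d,uv,z):
    c,v=rays(d,uv); return c+v*((z-c[2])/v[:,2])[:,None]
def proj(d,X):
    rv,_=cv2.Rodrigues(d["R"])
    return cv2.projectPoints(np.array(X,float).reshape(-1,1,3),rv,d["t"],K(d),np.array([float(d["k1"]),0,0,0,0]))[0].reshape(-1,2)
def tri(d1,p1,d2,p2):
    A=[];b=[]
    for d,p in((d1,p1),(d2,p2)):
        c,v=rays(d,[p]);v=v[0]/np.linalg.norm(v[0]);P=np.eye(3)-np.outer(v,v);A.append(P);b.append(P@c)
    X=np.linalg.lstsq(np.vstack(A),np.hstack(b),rcond=None)[0]
    c1=[np.linalg.norm(P@X-q) for P,q in zip(A,b)]
    return X,c1
def crop(d,x0,y0,w,h,s,fn,gain=1.0):
    im=d["color"][y0:y0+h,x0:x0+w,::-1]
    im=cv2.convertScaleAbs(im,alpha=gain)
    im=cv2.resize(im,None,fx=s,fy=s,interpolation=cv2.INTER_CUBIC)
    for x in range(x0-x0%10+10,x0+w,10):
        cv2.line(im,(int((x-x0+.5)*s),0),(int((x-x0+.5)*s),6),(0,0,255),1); cv2.putText(im,str(x),(int((x-x0+.5)*s)-10,16),0,.35,(0,0,255),1)
    for y in range(y0-y0%10+10,y0+h,10):
        cv2.line(im,(0,int((y-y0+.5)*s)),(6,int((y-y0+.5)*s)),(0,0,255),1); cv2.putText(im,str(y),(8,int((y-y0+.5)*s)+4),0,.35,(0,0,255),1)
    cv2.imwrite(fn,im)
E
python3 - <<'E'
from h import *
t=load("top");s=load("scene")
crop(t,270,150,70,102,8-2.2,"pics/t_reader.png",1.4)
crop(t,165,175,62,60,9.5,"pics/t_rack.png",1.4)
crop(s,135,150,105,75,7.6,"pics/s_reader.png",1.4)
crop(s,280,180,85,62,9.4,"pics/s_rack.png",1.4)
E
```

```text
(no output)
```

View pics/t_reader.png

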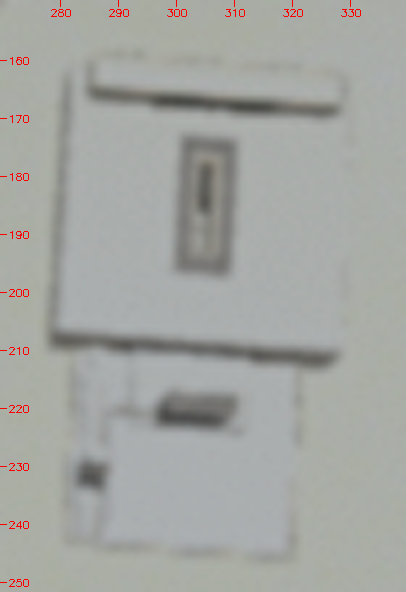

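View pics/t_rack.png

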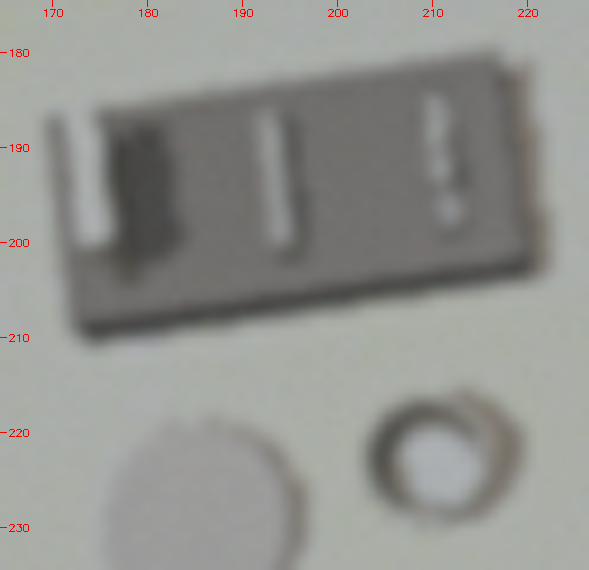

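View pics/s_reader.png

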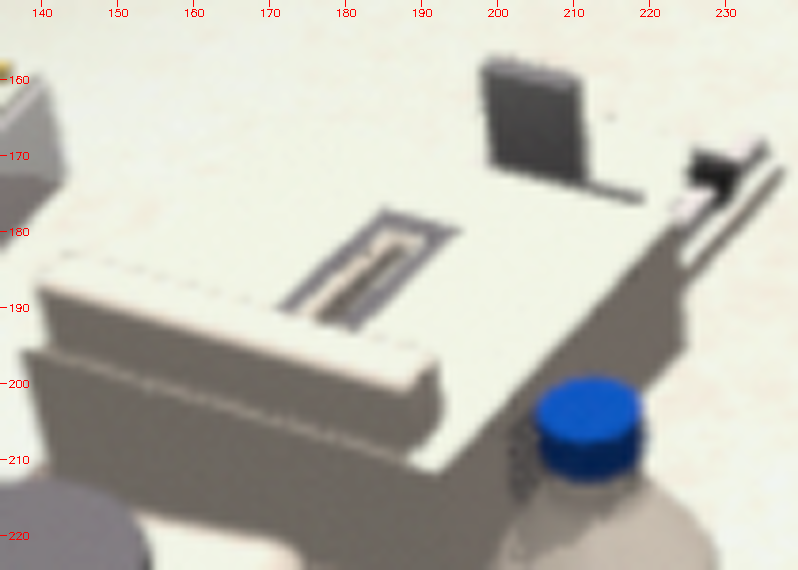

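View pics/s_rack.png

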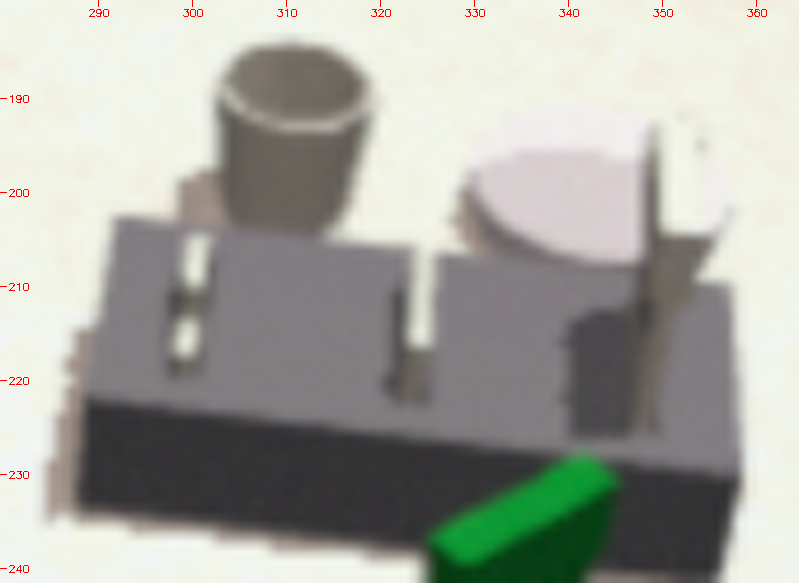

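Top crop: slot ring spans (300–310, 173–197); the tab's top is around (304,218), the black clip around (285,231). The control cartridge's head is at (172–177, 186–200). I'll turn these into positions using both views.

```bash
python3 - <<'E'
from h import *
np.set_printoptions(precision=4,suppress=True)
t=load("top");s=load("scene")
def blob(d,x0,y0,w,h,f,z,name,big=True):
    S=8;im=cv2.resize(d["color"][y0:y0+h,x0:x0+w],None,fx=S,fy=S,interpolation=cv2.INTER_CUBIC)
    m=f(cv2.cvtColor(im,cv2.COLOR_RGB2GRAY).astype(float),im.astype(float)).astype(np.uint8)*255
    cs,_=cv2.findContours(m,cv2.RETR_EXTERNAL,cv2.CHAIN_APPROX_NONE)
    c=max(cs,key=cv2.contourArea).reshape(-1,2).astype(float)
    uv=(c+.5)/S-.5+[x0,y0]
    X=onplane(d,uv,z)
    (cx,cy),(a,b),ang=cv2.minAreaRect((X[:,:2]*1000).astype(np.float32))
    print(name,"c",round(cx,1),round(cy,1),"size",round(a,1),round(b,1),"ang",round(ang,2)); 
    cv2.imwrite(f"pics/m_{name}.png",m)
g=cv2.cvtColor(t["color"],cv2.COLOR_RGB2GRAY); print(g[185,296:316],g[168:202,305])
print("head row",g[193,166:190]); gs=cv2.cvtColor(s["color"],cv2.COLOR_RGB2GRAY)
for th in (100,110,115,120):
    blob(t,294,168,22,34,lambda G,I:G<th,0.06,f"slotT{th}")
for th in (110,120,130):
    blob(t,166,180,20,26,lambda G,I:G>th,0.104,f"headT{th}")
print(gs[185,175:205],gs[196:206,353])
for th in (140,150,160,180):
    blob(s,165,172,35,24,lambda G,I:G<th,0.06,f"slotS{th}")
E
```

```text
[122 123 123 119 105  91  91  94  75  65  84  99  92  89 104 119 123 123
 122 123] [ 72 107 122 123 120 106  88  87  98  98  79  69  68  69  68  67  63  65
  78  93  98  95  96  98  97  97  93  85  90 108 119 124 124 123]
head row [122 123 122 115  99  88 100 118 120 103  70  50  49  50  52  53  56  67
  76  79  79  80  78  79]
slotT100 c 642.0 -211.2 size 33.0 83.6 ang 81.97
slotT110 c 642.1 -211.1 size 36.7 87.1 ang 81.52
slotT115 c 642.1 -211.1 size 39.2 89.7 ang 81.52
slotT120 c 642.2 -211.1 size 42.5 92.4 ang 82.03
headT110 c 635.3 227.5 size 67.2 88.9 ang 88.5
headT120 c 635.4 227.5 size 67.2 88.8 ang 88.5Traceback (most recent call last):
  File "<stdin>", line 19, in <module>
  File "<stdin>", line 8, in blob
ValueError: max() iterable argument is empty
```

```bash
python3 - <<'E'
from h import *
np.set_printoptions(precision=1,suppress=True)
t=load("top");s=load("scene")
P=lambda d,uv,z:onplane(d,uv,z)*1000
def ang(a,b): v=b-a; return np.degrees(np.arctan2(v[1],v[0]))
# slot ring corners in top and scene
rt=P(t,[[300.9,173.4],[310,174],[309,197],[299.7,196.3]],.06);print("ringT",rt[:,:2].tolist(),rt.mean(0), ang(rt[3],rt[0]),ang(rt[2],rt[1]))
rs=P(s,[[185,177],[195,179.8]],.06);print("ringS front edge",rs)
ri=P(s,[[181.5,192.5]],.06);print(ri)
# ring as contour with moments
def cont(d,x0,y0,w,h,th,z,inv=True,name=""):
    S=8;G=cv2.resize(cv2.cvtColor(d["color"],cv2.COLOR_RGB2GRAY)[y0:y0+h,x0:x0+w],None,fx=S,fy=S,interpolation=cv2.INTER_CUBIC)
    m=((G<th) if inv else (G>th)).astype(np.uint8)*255
    cs,_=cv2.findContours(m,cv2.RETR_EXTERNAL,cv2.CHAIN_APPROX_NONE)
    c=max(cs,key=cv2.contourArea).reshape(-1,2);X=P(d,(c+.5)/S-.5+[x0,y0],z)[:,:2]
    r=cv2.minAreaRect(X.astype(np.float32)); b=cv2.boxPoints(r);e=[b[1]-b[0],b[2]-b[1]];e=max(e,key=np.linalg.norm);e=e*np.sign(e[np.argmax(abs(e))])
    print(name,np.array(r[0]),np.array(r[1]),"long axis deg",round(float(np.degrees(np.arctan2(e[1],e[0]))),2))
cont(t,294,168,22,34,110,.06,name="slotring T")
print("headlines"); 
ht=P(t,[[171.2,186.3],[175.2,186.1],[176.9,200.2],[172.8,200.6]],.104);print("headT",ht[:,:2].tolist(),ht.mean(0))
hs=P(s,[[349.7,192.2],[354,192.2],[355.7,204.5],[350,204.8]],.104);print("headS(guess)",hs[:,:2].tolist(),hs.mean(0))
kt=P(t,[[169.6,187],[217,180.2],[220.5,201.7],[172.5,208.4]],.04);print("rackT",kt[:,:2].tolist(),kt.mean(0))
ks=P(s,[[292,202.8],[357.3,210],[358,230],[288.7,222]],.04);print("rackS",ks[:,:2].tolist(),ks.mean(0))
f=P(t,[[278.5,207],[328.5,210.2]],.06);print("front edge",f[:,:2], ang(*f))
h=P(t,[[285,158],[329,161.3]],.09);print("hump back",h[:,:2],ang(*h))
# reader right-rear corner etc in scene z=.06
E
python3 - <<'E'
import sys;sys.path.insert(0,'.')
from h import *
import os;os.chdir('.')
s=load("scene");t=load("top")
crop(s,165,170,35,28,20,"pics/s_slot.png",1.0)
crop(s,340,185,25,45,13,"pics/s_head.png",1.0)
crop(t,275,205,40,45,13,"pics/t_tab.png",2.0)
crop(t,165,180,20,26,20,"pics/t_head.png",1.8)
E
```

```text
ringT [[683.97799199936, -200.6428089924483], [679.8491651150408, -232.12890202229806], [598.8360849774303, -220.82053674918734], [603.3441792451615, -189.10299275191844]] [ 641.5 -210.7   60. ] -8.144516503784933 -7.946395571160107
ringS front edge [[ 593.8 -221.2   60. ]
 [ 599.4 -188.1   60. ]]
[[ 665.2 -198.1   60. ]]
slotring T [ 642.1 -211.1] [36.7 87.2] long axis deg -8.48
headlines
headT [[656.130270898011, 241.26817133474472], [655.9255789940279, 227.7902524933262], [607.5900717496852, 223.16422976956775], [607.1180821228211, 236.8768631686833]] [631.7 232.3 104. ]
headS(guess) [[607.7992555832017, 229.2427671911145], [604.9321290150201, 239.47656190954075], [654.2948583712187, 245.997069621672], [659.0615472686196, 233.1260296942714]] [631.5 237.  104. ]
rackT [[670.054935263551, 260.3243406290102], [683.5855005376328, 92.54629931524063], [606.0470903990433, 83.85243297771305], [593.0973882019324, 251.6413068568505]] [638.2 172.1  40. ]
rackS [[604.3757175031093, 88.62083797369073], [589.1591511454822, 257.213114662545], [667.7473960715173, 262.53224013981736], [683.1949976560552, 95.71545255376645]] [636.1 176.   40. ]
front edge [[ 571.  -113.6]
 [ 548.7 -283.3]] -97.4735585766661
hump back [[ 733.8 -146.8]
 [ 712.8 -296.7]] -97.95930010217863
```

View pics/s_slot.png

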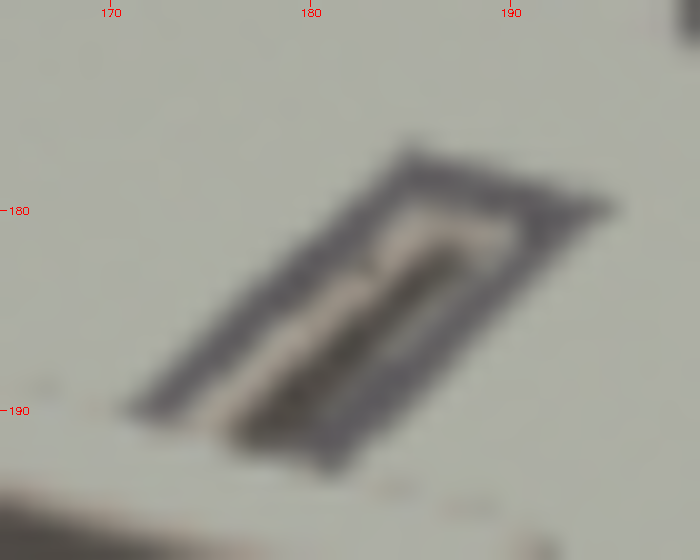

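View pics/s_head.png

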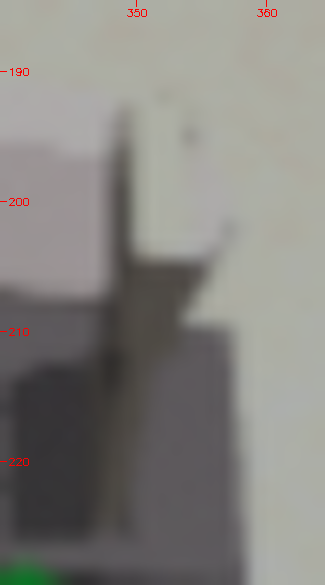

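View pics/t_tab.png

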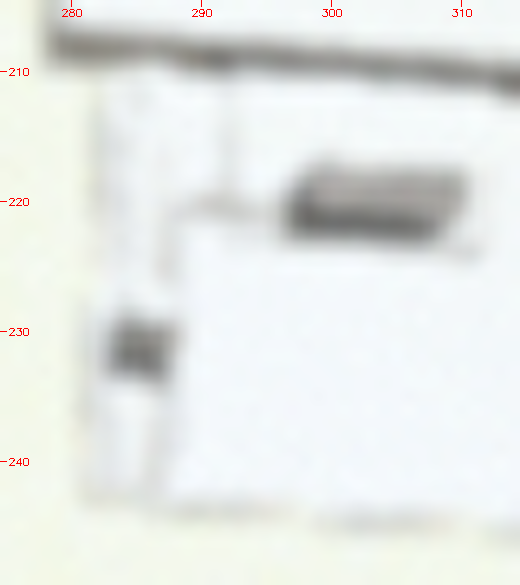

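View pics/t_head.png

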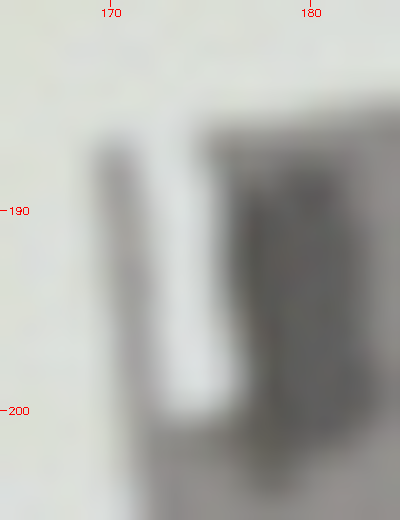

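The two views differ by 2–5 mm, so I averaged them. That puts the cartridge at about (632, 234) mm with yaw 5°, and the slot at about (640, −211) mm with yaw −8°. I'm moving over the cartridge now.

{"api": "jog_arm", "payload": {
  "series": [
    [[9.19, -3.8, -1.2, 0, 0], [9.19, -3.8, -1.2, 0, 0], [9.19, -3.8, -1.2, 0, 0], [9.19, -3.8, -1.2, 0, 0], [9.19, -3.8, -1.2, 0, 0], [9.19, -3.8, -1.2, 0, 0], [9.19, -3.8, -1.2, 0, 0], [9.19, -3.8, -1.2, 0, 0], [9.19, -3.8, -1.2, 0, 0], [9.19, -3.8, -1.2, 0, 0]]
  ],
  "newtons": 20
}}

```text
time_s: 1.1
tool_pos: [0.4974, 0.3227, 0.2361]
orientation: [[-0.956, 0.293, -0.001], [0.293, 0.956, -0.0], [0.001, -0.0, -1.0]]
ft_force: [0.3, -0.5, 0.1]
grip_width: 0.092
```

{"api": "jog_arm", "payload": {
  "series": [
    [[6, -3.8, -1.2, 0, 0], [6, -3.8, -1.2, 0, 0], [6, -3.8, -1.0, 0, 0], [6, -3.8, -1.0, 0, 0], [6, 0, 0, 0, -0.128], [6, 0, 0, 0, -0.128], [6, 0, 0, 0, -0.128], [6, 0, 0, 0, 0], [6, 0, 0, 0, 0]]
  ]
}}

```text
time_s: 2.0
tool_pos: [0.6287, 0.2374, 0.2362]
orientation: [[-0.996, -0.084, -0.001], [-0.084, 0.996, -0.0], [0.001, -0.0, -1.0]]
ft_force: [-0.5, -1.4, 0.2]
grip_width: 0.06
```

{"api": "jog_arm", "payload": {
  "series": [
    [[6, -0.3, -0.37, 2.5, 0], [6, 0, 0, 3, 0], [6, 0, 0, 3, 0], [6, 0, 0, 3, 0], [6, 0, 0, 2, 0], [6, 0, 0, 0.6, 0], [6, 0, 0, 0, 0]]
  ]
}}

```text
time_s: 2.7
tool_pos: [0.6316, 0.234, 0.0947]
orientation: [[-0.996, -0.086, -0.002], [-0.086, 0.996, -0.0], [0.002, -0.0, -1.0]]
ft_force: [0.5, 0.7, -0.1]
grip_width: 0.0597
```

{"api": "jog_arm", "payload": {
  "series": [
    [[3, 0, 0, 0, 0], [2, 0, 0, 0, 0], [0.5, 0, 0, 0, 0], [0.5, 0, 0, 0, 0], [0.5, 0, 0, 0, 0], [0.5, 0, 0, 0, 0], [0.5, 0, 0, 0, 0]]
  ],
  "newtons": 12
}}

```text
time_s: 3.4
tool_pos: [0.6322, 0.2343, 0.0956]
orientation: [[-0.996, -0.087, 0.0], [-0.087, 0.996, 0.001], [-0.0, 0.001, -1.0]]
ft_force: [0.3, -0.1, 1.3]
grip_width: 0.012
```

{"api": "jog_arm", "payload": {
  "series": [
    [[0.5, 0, 0, 0, 0], [0.5, 0, 0, 0, 0], [0.5, 0, 0, -0.5, 0], [0.5, 0, 0, -1.0, 0], [0.5, 0, 0, -1.5, 0], [0.5, 0, 0, -3, 0], [0.5, 0, 0, -3, 0], [0.5, 0, 0, -3, 0]]
  ],
  "newtons": 25
}}

```text
time_s: 4.2
tool_pos: [0.6326, 0.2334, 0.2186]
orientation: [[-0.996, -0.087, 0.002], [-0.087, 0.996, -0.001], [-0.002, -0.001, -1.0]]
ft_force: [-0.0, 0.5, -0.4]
grip_width: 0.0117
```

{"api": "jog_arm", "payload": {
  "series": [
    [[0.5, 0.14, -2.0, 0, 0], [0.5, 0.3, -4.2, 0, 0], [0.5, 0.3, -4.2, 0, 0], [0.5, 0.3, -4.2, 0, 0], [0.5, 0.3, -4.2, 0, 0], [0.5, 0.3, -4.2, 0, 0], [0.5, 0.3, -4.2, 0, 0], [0.5, 0.3, -4.2, 0, 0], [0.5, 0.3, -4.2, 0, 0], [0.5, 0.3, -4.2, 0, 0]]
  ]
}}

```text
time_s: 5.2
tool_pos: [0.6386, -0.1674, 0.2177]
orientation: [[-0.996, -0.087, 0.002], [-0.087, 0.996, -0.002], [-0.001, -0.002, -1.0]]
ft_force: [0.2, 1.1, -0.8]
grip_width: 0.0118
```

{"api": "jog_arm", "payload": {
  "series": [
    [[0.5, 0.2, -3, 0, 0], [0.5, 0.1, -1.5, 0, 0], [0.5, 0, 0, 0, 0.114], [0.5, 0, 0, 0, 0.114], [0.5, 0, 0, 0, 0], [0.5, 0, 0, 0, 0], [0.5, 0, 0, 0, 0]]
  ]
}}

```text
time_s: 5.9
tool_pos: [0.6397, -0.2096, 0.216]
orientation: [[-0.99, 0.138, 0.0], [0.138, 0.99, -0.0], [-0.0, -0.0, -1.0]]
ft_force: [0.3, -0.0, -0.4]
grip_width: 0.0117
```

```bash
python3 - <<'E'
from h import *
from bench import read_state,get_image
for n in("scene","top"):
    d=get_image(n);np.savez(f"{n}1.npz",**d)
s=read_state();print(np.round(s["tool_pos"],4),np.round(s["orientation"],4).tolist())
crop(load("scene",1),130,110,110,95,7,"pics/s1.png",1.2)
crop(load("top",1),265,145,75,85,7,"pics/t1.png",1.4)
E
```

```text
[ 0.6396 -0.2097  0.2158] [[-0.9903, 0.1388, 0.0001], [0.1388, 0.9903, -0.0002], [-0.0001, -0.0001, -1.0]]
```

View pics/s1.png

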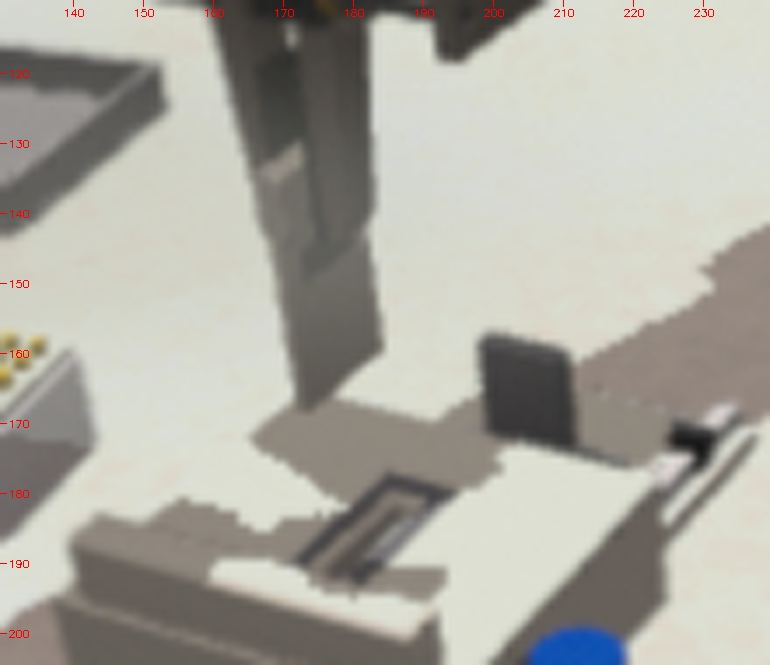

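View pics/t1.png

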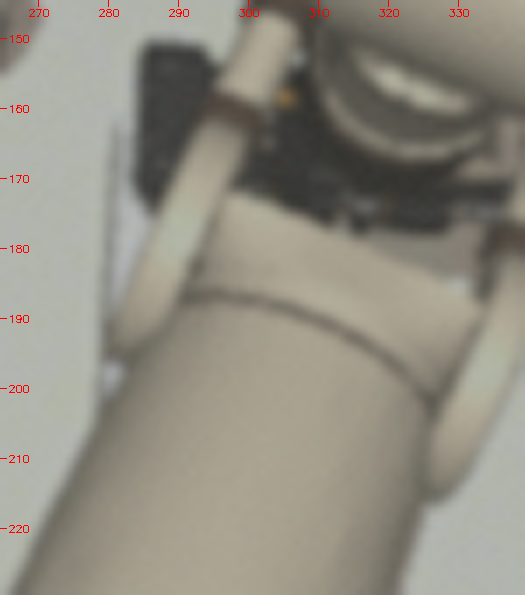

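Scene view 1: the cartridge is held with its foot edge from (173.5,168.5) to (184,159.7). The slot frame is at (185,177)–(195,180). I'll compare this with predictions to see the offset in the scene camera.

```bash
python3 - <<'E'
from h import *
np.set_printoptions(precision=1,suppress=True)
s=load("scene",1);t=load("top")
c=-s["R"].T@s["t"];print("cam",c)
tcp=np.array([.6396,-.2097,.2158]);ux=np.array([.9903,-.1388,0]);uy=np.array([.1388,.9903,0])
zf=tcp[2]-.0956+.010
for n,a,b in(("rear+y",25,2.5),("front+y",-25,2.5),("rear-y",25,-2.5)):
    X=tcp+ux*a/1e3+uy*b/1e3;X[2]=zf;print(n,proj(s,X))
print("obs foot ->", onplane(s,[[173.5,168.5],[184,159.7]],zf)*1000)
# predicted head-neck line etc; slot ring corners T-mean and avg
for cx,cy in((642,-211),(639.7,-211),(637.4,-211)):
    y=np.radians(-8);e=np.array([np.cos(y),np.sin(y),0]);f=np.array([-e[1],e[0],0])
    C=np.array([cx,cy,60])
    print(cx,cy,"ring frontR,frontL",proj(s,np.array([C-43*e+17.5*f,C-43*e-17.5*f])/1000).tolist(),"mouth",proj(s,np.array([C-28*e+4.5*f,C-28*e-4.5*f,C+28*e-4.5*f,C+28*e+4.5*f])/1000).tolist())
crop(s,165,150,35,48,12.4,"pics/s1b.png",1.3)
E
```

```text
cam [1.3 0.2 0.6]
rear+y [[173.7 169.2]]
front+y [[184.5 160. ]]
rear-y [[172.  168.8]]
obs foot -> [[ 661.7 -212.6  130.2]
 [ 613.9 -205.7  130.2]]
642 -211 ring frontR,frontL [[194.78133423871446, 180.29592060157202], [184.1375421087498, 177.5340186434156]] mouth [[187.8779154315788, 182.0148994216529], [185.11977477185837, 181.2881650118655], [173.5450368492713, 192.07126068861334], [176.3840716512358, 192.8652671853052]]
639.7 -211 ring frontR,frontL [[195.1158043140964, 179.85423874852034], [184.4868947361977, 177.10253337613273]] mouth [[188.22703236665797, 181.56706821701164], [185.4727613790836, 180.84304891860046], [173.93459218137383, 191.5863054596659], [176.76959959032558, 192.37720848374758]]
637.4 -211 ring frontR,frontL [[195.44908212178217, 179.41415842454597], [184.83502106585223, 176.6725929669531]] mouth [[188.57490051369268, 181.12086882719873], [185.8244904168389, 180.3995493942186], [174.3227113753867, 191.10317610830265], [177.1537001863947, 191.8909937756929]]
```

View pics/s1b.png

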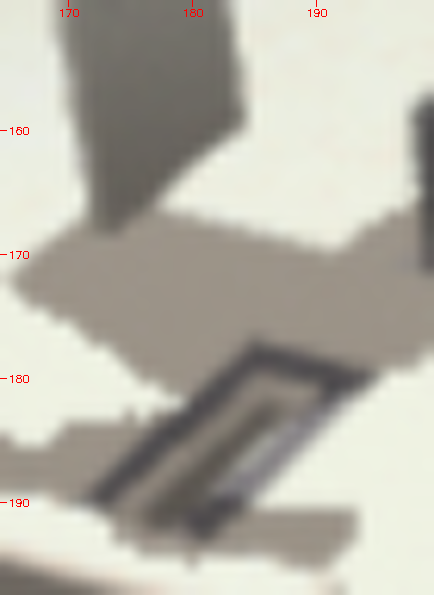

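{"api": "jog_arm", "payload": {
  "series": [
    [[0.5, -0.14, 0, 1, 0], [0.5, 0, 0, 2, 0], [0.5, 0, 0, 2, 0], [0.5, 0, 0, 1, 0], [0.5, 0, 0, 0.4, 0], [0.5, 0, 0, 0, 0], [0.5, 0, 0, 0, 0]]
  ]
}}

```text
time_s: 6.7
tool_pos: [0.6415, -0.2106, 0.1527]
orientation: [[-0.99, 0.14, 0.002], [0.14, 0.99, -0.001], [-0.002, -0.001, -1.0]]
ft_force: [0.2, 0.6, 0.3]
grip_width: 0.012
```

```bash
python3 - <<'E'
from h import *
from bench import read_state,get_image
d=get_image("scene");np.savez(f"scene2.npz",**d)
s=read_state();print(np.round(s["tool_pos"],4),np.round(s["ft_force"],2))
crop(load("scene",2),160,150,40,48,12.4,"pics/s2.png",1.3)
E
```

```text
[ 0.6416 -0.2106  0.1529] [-0.42  0.12 -0.44]
```

View pics/s2.png

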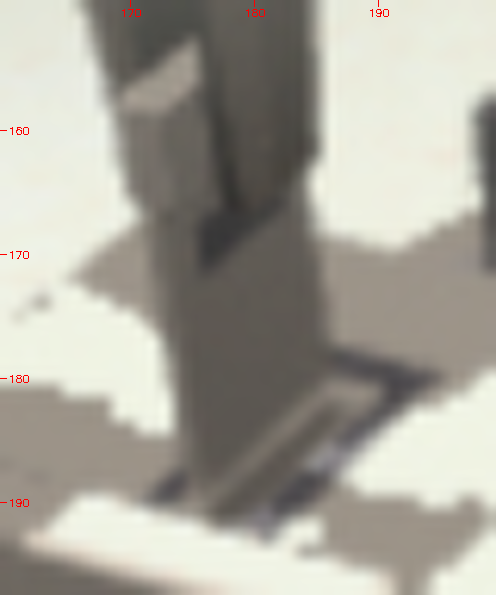

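Scene view 2 shows the foot just above the slot, with its edge from (176,189.5) to (186,180), lined up to within about 1–2 mm. I'm lowering slowly and watching the force.

{"api": "jog_arm", "payload": {
  "series": [
    [[0.5, 0, 0, 0.3, 0], [0.5, 0, 0, 0.3, 0], [0.5, 0, 0, 0.2, 0], [0.5, 0, 0, 0.2, 0], [0.5, 0, 0, 0, 0]]
  ]
}}

```text
time_s: 7.25
tool_pos: [0.6407, -0.2101, 0.1411]
orientation: [[-0.99, 0.14, -0.001], [0.14, 0.99, 0.0], [0.001, 0.0, -1.0]]
ft_force: [0.0, -0.1, -0.3]
grip_width: 0.0118
```

{"api": "jog_arm", "payload": {
  "series": [
    [[0.5, 0, 0, 0.3, 0], [0.5, 0, 0, 0.3, 0], [0.5, 0, 0, 0.4, 0], [0.5, 0, 0, 0.4, 0], [0.5, 0, 0, 0, 0]]
  ]
}}

```text
time_s: 7.75
tool_pos: [0.6404, -0.21, 0.1265]
orientation: [[-0.99, 0.14, -0.002], [0.14, 0.99, 0.001], [0.002, 0.001, -1.0]]
ft_force: [-1.6, 0.3, 0.2]
grip_width: 0.012
```

{"api": "jog_arm", "payload": {
  "series": [
    [[0.5, 0, 0, 0.4, 0], [0.5, 0, 0, 0.4, 0], [0.5, 0, 0, 0.4, 0], [0.5, 0, 0, 0.3, 0], [0.5, 0, 0, 0.2, 0], [0.5, 0, 0, 0, 0]]
  ]
}}

```text
time_s: 8.35
tool_pos: [0.6407, -0.2101, 0.1102]
orientation: [[-0.99, 0.14, -0.001], [0.14, 0.99, 0.0], [0.001, 0.0, -1.0]]
ft_force: [-0.0, -0.1, -0.7]
grip_width: 0.0119
```

{"api": "jog_arm", "payload": {
  "series": [
    [[0.5, 0, 0, 0.2, 0], [0.5, 0, 0, 0.1, 0], [0.5, 0, 0, 0.1, 0], [0.5, 0, 0, 0.1, 0], [0.5, 0, 0, 0, 0], [0.5, 0, 0, 0, 0]]
  ]
}}

```text
time_s: 8.95
tool_pos: [0.641, -0.2103, 0.1057]
orientation: [[-0.99, 0.14, 0.0], [0.14, 0.99, -0.0], [-0.0, -0.0, -1.0]]
ft_force: [-0.4, 1.3, -1.1]
grip_width: 0.0118
```

{"api": "jog_arm", "payload": {
  "series": [
    [[0.5, 0, 0, 0.1, 0], [0.5, 0, 0, 0, 0], [0.5, 0, 0, 0, 0]]
  ]
}}

```text
time_s: 9.25
tool_pos: [0.6412, -0.2104, 0.1056]
orientation: [[-0.99, 0.14, 0.0], [0.14, 0.99, -0.0], [-0.001, -0.0, -1.0]]
ft_force: [-1.5, 1.3, 4.9]
grip_width: 0.0119
```

Floor contact is 4.9 N at the expected height. Releasing and rising.

{"api": "jog_arm", "payload": {
  "series": [
    [[1.6, 0, 0, 0, 0], [2.5, 0, 0, 0, 0], [4, 0, 0, 0, 0], [4, 0, 0, 0, 0], [4, 0, 0, 0, 0], [4, 0, 0, -1, 0], [4, 0, 0, -2, 0], [4, 0, 0, -4, 0], [4, 0, 0, -4, 0], [4, 0, 0, 0, 0]]
  ]
}}

```text
time_s: 10.25
tool_pos: [0.6444, -0.212, 0.2236]
orientation: [[-0.99, 0.14, 0.012], [0.14, 0.99, -0.007], [-0.013, -0.005, -1.0]]
ft_force: [0.0, -0.9, 0.7]
grip_width: 0.04
```

```bash
python3 - <<'E'
from h import *
from bench import read_state,get_image
np.set_printoptions(precision=1,suppress=True)
d=get_image("scene");np.savez(f"scene3.npz",**d)
s=read_state();print(np.round(s["tool_pos"],4),np.round(s["ft_force"],2),s["grip_width"])
crop(d,150,130,50,65,9,"pics/s3.png",1.3)
y=np.radians(-8);e=np.array([np.cos(y),np.sin(y),0]);f=np.array([-e[1],e[0],0]);C=np.array([641,-210.2,0])
for z in (114,124):print(proj(d,np.array([C+a*e+b*f+[0,0,z] for a,b in((25,6),(-25,6),(-25,-6),(25,-6))])/1000).tolist())
S=load("scene");T=load("top")
crop(S,190,150,55,45,14,"pics/s_tab.png",1.1)
E
```

```text
[ 0.6 -0.2  0.2] [-0.1  0.2 -0.4] 0.040250010825127226
[[175.22106734966718, 175.1239203084599], [185.9023319511474, 165.78471794299813], [182.1096813230236, 164.85360002303773], [171.32642661462728, 174.11354382363916]]
[[174.69945900411287, 171.82661317731763], [185.46859465348533, 162.559810334302], [181.65500911347993, 161.6372638143611], [170.78280351046718, 170.8250293975064]]
```

View pics/s3.png

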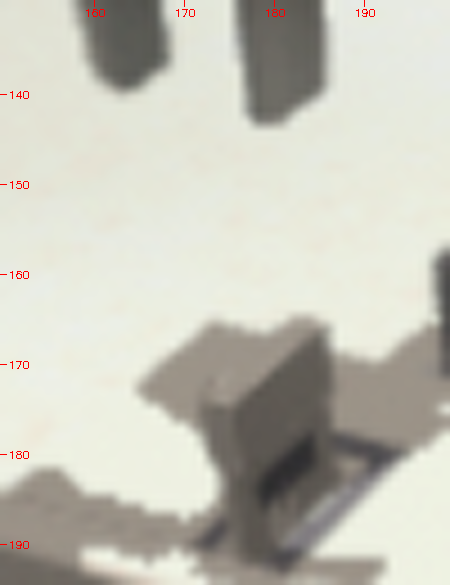

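View pics/s_tab.png

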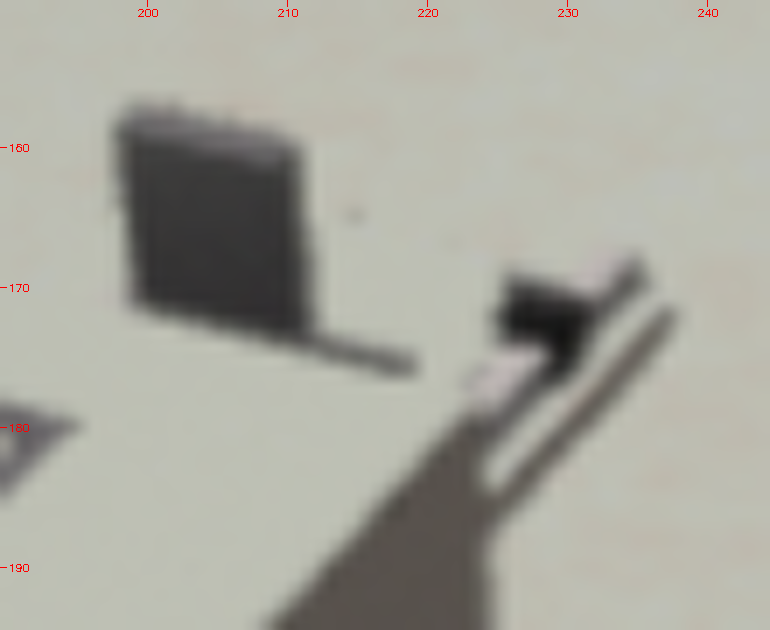

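Scene view 3 shows the cartridge standing in the slot. Its head top is at about (175,174)–(186,165), which matches the fully home prediction of 114 mm. Tab view: pointer tip at about (219,175.7), black clip at (225–232, 169–177). Next I'll zoom in on the clip.

```bash
python3 - <<'E'
from h import *
np.set_printoptions(linewidth=200)
S=load("scene");T=load("top")
crop(S,214,162,26,22,28,"pics/s_clip.png",1.3)
crop(T,278,214,22,24,25,"pics/t_clip.png",1.6)
print(cv2.cvtColor(S["color"],cv2.COLOR_RGB2GRAY)[165:180,220:238])
print(cv2.cvtColor(T["color"],cv2.COLOR_RGB2GRAY)[225:240,279:293])
E
```

```text
[[172 172 172 171 171 170 170 171 171 172 172 173 172 173 172 172 172 173]
 [173 171 170 171 170 170 169 171 171 172 173 172 172 172 172 172 172 172]
 [172 170 168 171 170 169 168 169 172 173 172 172 170 169 167 166 172 172]
 [172 172 172 172 172 168 163 167 170 171 172 170 168 163 150 140 166 172]
 [172 172 172 173 171 160 135 141 152 161 164 166 164 149 114 110 151 170]
 [172 172 173 173 171 151  95  80  90 108 128 151 149 123  86 104 143 169]
 [172 173 173 172 167 140  73  44  49  57  63  79  96  88 107 142 162 161]
 [172 172 173 171 156 103  44  29  31  31  33  41  70 105 142 162 145 119]
 [173 172 172 172 160 115  51  33  27  23  22  45  93 142 162 146 107 115]
 [172 172 173 172 162 130  95  85  69  33  25  64 121 161 148 107  99 135]
 [169 172 173 171 167 165 161 154 128  56  37  87 142 148 113  95 126 165]
 [168 173 170 160 152 165 163 141  91  49  65 118 149 117  95 117 150 170]
 [172 172 166 153 162 164 144 101  80  87 118 149 127  94 113 152 167 169]
 [172 171 169 156 150 147 111  88 113 148 155 131  92 104 141 168 171 170]
 [173 169 153 124 117 108  90 114 150 160 136  93 
[... 211 characters left out ...]
0 117 120 118 111 113 119 120 119 121 123 124 123]
 [123 119 115 114 109  96  95 103 106 110 118 123 124 124]
 [123 119 112 109  95  77  73  79  84  98 115 124 124 123]
 [123 118 111 106  88  69  66  68  78  97 115 124 124 124]
 [123 118 110 105  85  65  61  62  77 102 120 123 124 124]
 [123 119 112 107  91  80  76  70  80 105 120 124 124 124]
 [122 118 112 112 109 107 103  96  95 110 121 124 124 124]
 [122 119 111 113 117 121 119 114 108 113 121 123 124 124]
 [123 117 110 112 116 121 122 119 115 116 121 124 124 123]
 [122 119 112 114 115 120 121 117 113 116 120 124 124 124]
 [123 119 116 115 115 119 121 116 112 116 120 124 124 123]
 [123 121 117 116 115 119 120 114 112 116 121 124 125 124]]
```

View pics/s_clip.png

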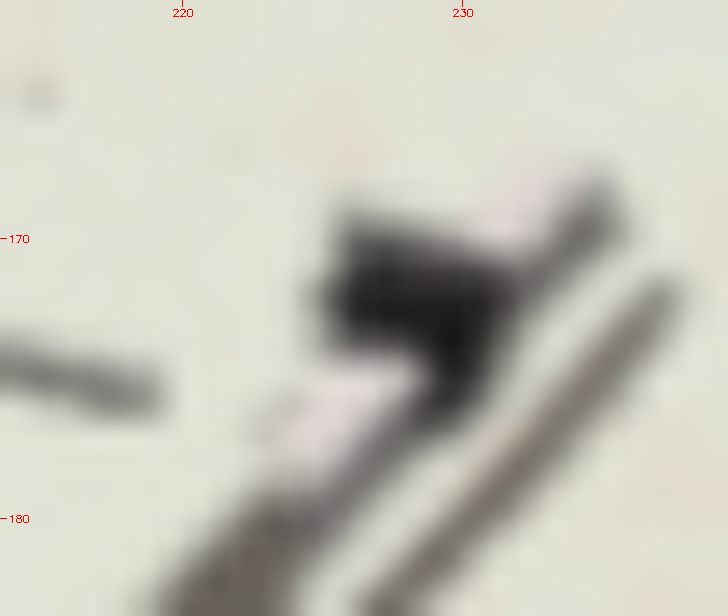

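View pics/t_clip.png

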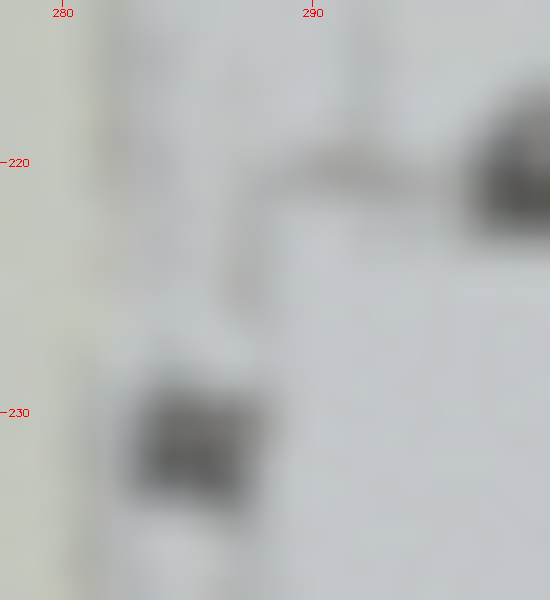

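```bash
python3 - <<'E'
from h import *
np.set_printoptions(precision=1,suppress=True)
S=load("scene");T=load("top")
y=np.radians(-8);Rr=np.array([[np.cos(y),-np.sin(y)],[np.sin(y),np.cos(y)]])
cT=np.array([642.1,-211.1]);cS=np.array([639.2,-210.6])
def rel(d,c,uv,z): 
    X=onplane(d,uv,z)*1000; return (X[:,:2]-c)@Rr
print("T pointer line pts z33",rel(T,cT,[[289,220.4],[292,220.5],[295,220.8]],.033).tolist())
print("S pointer tip z33",rel(S,cS,[[219,175.6],[212,174.2]],.033).tolist())
print("T clip bounds z35: rear-in,rear-out,front-in,front-out",rel(T,cT,[[288,229.2],[283.3,229.0],[287.8,233.3],[282.8,233.4]],.035).tolist())
# tab top
print("T tab top",rel(T,cT,[[299,217],[310.3,217.3],[309.8,219.8],[298,219.8]],.08).tolist())
print("S tab rear-top edge",rel(S,cS,[[198.6,158.8],[210.7,161]],.08).tolist(),"front",rel(S,cS,[[198.3,157.5],[210,159.3]],.08).tolist())
# project clip boxes in scene for candidate x
for xc in(-165,-170,-175):
  P=[];
  for a,b,z in((7,-8,35),(7,8,35),(-7,-8,35),(-7,8,35),(7,8,14),(7,-8,20)):
    w=Rr@np.array([xc+a,54+b])+cS;P.append([*w,z])
  print(xc,"rearIn,rearOut,frontIn,frontOut,rearOut low, rearIn z20",proj(S,np.array(P)/1000).tolist())
E
```

```text
T pointer line pts z33 [[-123.21643676965803, 46.059111931984226], [-122.80360793660712, 35.68759832244288], [-123.08762220470553, 25.272985597042357]]
S pointer tip z33 [[-124.31407141940082, 46.30936158466935], [-122.69977920549087, 23.393951171679014]]
T clip bounds z35: rear-in,rear-out,front-in,front-out [[-154.19585746527693, 47.9134540168328], [-154.68597684003097, 64.06345392649152], [-168.33620548704934, 47.777543963508954], [-169.92644324655078, 64.85855613898394]]
T tab top [[-116.4103571153467, 17.367018928044487], [-114.65723950586329, -20.445856101818478], [-123.19340371184077, -19.162879605277716], [-126.0662341264338, 20.21080762368007]]
S tab rear-top edge [[-117.5547824605065, -14.917857067616731], [-120.71588876612854, 24.10149502718213]] front [[-123.76031232270414, -19.718821205625385], [-128.42302016704033, 17.353175913682474]]
-165 rearIn,rearOut,frontIn,frontOut,rearOut low, rearIn z20 [[224.1831657450617, 169.4987242753954], [228.86386500430655, 170.62152595611363], [226.32116608479265, 167.28233896034075], [230.96749075817308, 168.38363131219842], [229.17548218490197, 176.4366747688626], [224.4426008748813, 173.65424114693317]]
-170 rearIn,rearOut,frontIn,frontOut,rearOut low, rearIn z20 [[224.9514342667092, 168.70223011047693], [229.61981188170907, 169.81727563503244], [227.0749114081806, 166.501081040567], [231.70905426424054, 167.59484622721791], [229.9217819568834, 175.6214661230126], [225.20376102851523, 172.84986078370534]]
-175 rearIn,rearOut,frontIn,frontOut,rearOut low, rearIn z20 [[225.7144703824225, 167.91122588383325], [230.37057638884747, 169.0185980613631], [227.82356494363364, 165.72516359189916], [232.44557570723924, 166.81148126199653], [230.66302905352143, 174.81183021728077], [225.95978306331708, 172.05097153536502]]
```

```bash
python3 - <<'E'
from h import *
np.set_printoptions(precision=0,suppress=True,linewidth=220)
def world(d):
    h,w=d["z_map"].shape
    uv=np.stack(np.meshgrid(np.arange(w),np.arange(h)),-1).reshape(-1,2).astype(float)
    p=cv2.undistortPoints(uv.reshape(-1,1,2),K(d),np.array([float(d["k1"]),0,0,0,0])).reshape(-1,2)
    z=d["z_map"].reshape(-1,1);X=(np.c_[p,np.ones(len(p))]*z-d["t"])@d["R"];return X.reshape(h,w,3)*1000
S=load("scene");T=load("top")
W=world(T);print("T z");print(W[215:240,278:300,2]);
W2=world(S);print("S z");print(W2[164:182,216:240,2])
E
```

```text
T z
[[   4.   -1.   -4.    1.    3.   11.    8.   26.   21.   21.   11.   13.   16.   10.   16.   32.   30.   31.   33.   29.   29.   30.]
 [   4.    5.    2.   -0.   -3.    9.   13.   25.   29.   23.    6.   13.   16.    9.   23.   31.   30.   29.   29.   32.   30.   30.]
 [  -1.    2.   -1.    3.    5.   14.   13.   23.   25.   23.   16.   12.   12.   12.   28.   31.   30.   34.   28.   31.   33.   31.]
 [   4.    0.   -3.    3.    2.   12.   15.   26.   23.   21.    7.    8.   13.   14.   27.   33.   28.   33.   33.   31.   78.   80.]
 [   1.    3.    8.    1.   11.   15.    8.   22.   27.   22.   10.   18.   14.   12.   27.   32.   30.   36.   35.   51.   82.   78.]
 [  -1.   -5.    3.   -1.   14.    9.   14.   18.   24.   24.   11.   36.   39.   35.   27.   31.   30.   26.   27.   52.   80.   75.]
 [   2.    0.    1.   -1.   11.   12.   14.   23.   22.   26.   15.   14.   10.   17.   32.   32.   37.   34.   38.   58.   68.   80.]
 [   2.    4.   -0.    1.   12.   10.   20.   21.   23.    8.   16.   17.   11.   15.   35.   31.   33.   33.   28.   47.   49.   52.]
 [  -0.    2.   
[... 3366 characters left out ...]
.  2.]
 [36. 37. 36. 36. 13. 13. 13. 13. 13. 15. 24. 24. 23. 24. 23. 20. 15. 13. 13.  8.  7.  4.  1.  1.]
 [61. 34. 34. 35. 13. 13. 14. 15. 15. 22. 26. 25. 22. 19. 16. 16. 14. 12. 11.  5. -0.  2.  2. -1.]
 [61. 62. 63. 62. 63. 14. 13. 13. 24. 27. 22. 23. 21. 15. 16. 14. 13. 11.  8.  1.  2.  2.  2.  1.]
 [63. 61. 61. 62. 64. 64. 62. 61. 61. 24. 24. 19. 17. 14. 14. 14. 12.  6.  3.  4.  1.  2.  3. -1.]
 [61. 63. 61. 62. 62. 62. 63. 64. 58. 22. 22. 16. 14. 12. 15. 12.  6.  2.  3.  1.  1.  4.  1.  4.]
 [62. 63. 62. 63. 61. 61. 61. 59. 55. 19. 16. 14. 13. 14. 13.  8.  3.  1.  1.  1.  1. -0.  1.  3.]
 [62. 62. 62. 61. 61. 63. 59. 56. 52. 17. 13. 14. 12. 12. 10.  3.  3.  4.  3.  2.  1.  1.  1.  1.]]
```

```bash
cat >> h.py <<'E'
def world(d):
    h,w=d["z_map"].shape
    uv=np.stack(np.meshgrid(np.arange(w),np.arange(h)),-1).reshape(-1,2).astype(float)
    p=cv2.undistortPoints(uv.reshape(-1,1,2),K(d),np.array([float(d["k1"]),0,0,0,0])).reshape(-1,2)
    z=d["z_map"].reshape(-1,1);X=(np.c_[p,np.ones(len(p))]*z-d["t"])@d["R"];return X.reshape(h,w,3)*1000
YAW=np.radians(-8);Rr=np.array([[np.cos(YAW),-np.sin(YAW)],[np.sin(YAW),np.cos(YAW)]])
CT=np.array([642.1,-211.1]);CS=np.array([639.2,-210.6])
def relw(X,c):
    return np.concatenate([(X[...,:2]-c)@Rr,X[...,2:]],-1)
E
python3 - <<'E'
from h import *
np.set_printoptions(precision=1,suppress=True,linewidth=220)
S=load("scene");T=load("top")
for k in (0,1,3):
    S=load("scene",k);W=relw(world(S),CS)
    print(k,"clip rear face",np.median(W[171:174,227:230].reshape(-1,3),0),np.median(W[171:174,227:230,0]),W[171:174,227:230,0].std())
    print(" pointer",W[175,216:220].tolist(),W[176,217:220].mean(0))
    print(" tab rear",np.median(W[162:170,201:209].reshape(-1,3),0), "S clip top row170",W[170,226:231].mean(0),W[169,226])
    print(" front face edge?")
W=relw(world(T),CT)
print("T clip",W[230:234,283:288].mean(1).tolist());print("T pointer",W[220,289:292].tolist());print("tab top",W[218:221,299:309].reshape(-1,3).mean(0))
print("T clip row edges", relw(onplane(T,[[285,229.5],[285,233.5],[290,219.5],[290,220.5]],.035)*1000,CT).tolist())
# S edges along clip columns: row limits of top face/ rear face
print("S rear top edge", relw(onplane(S,[[226.5,170.5],[228.5,170.5],[230,170.8]],.035)*1000,CS).tolist(), "front edge",relw(onplane(S,[[226,168.5],[228,169.5],[230,169.5]],.035)*1000,CS).tolist())
print("S ptr rows", relw(onplane(S,[[217,174.5],[217,176.5],[219,174.5],[219,176.5]],.033)*1000,CS).tolist())
E
```

```text
0 clip rear face [-154.4   60.2   31. ] -154.36531842972522 2.8073954883527645
 pointer [[-119.35350234946492, 39.131756556850576, 36.20459567572432], [-118.95819078658427, 42.812664405316326, 37.390960862065725], [-121.64055266581474, 44.62745391824359, 36.27154301155255], [-123.5228849458796, 46.93310422887914, 35.75307241083423]] [-119.3   45.8   34.4]
 tab rear [-115.5    4.6   62.2] S clip top row170 [-159.1   58.5   35.7] [-161.7   50.3   35.8]
 front face edge?
1 clip rear face [-154.4   60.8   31.8] -154.40142286602025 2.7451355489425824
 pointer [[-120.03114810822787, 38.71796213651211, 35.69613973243869], [-118.81462848490129, 42.89967879847156, 37.498511442646056], [-121.46028004398774, 44.73590539983853, 36.406384934653616], [-123.55986328103606, 46.91102447813973, 35.72545605300818]] [-120.6   45.    33.5]
 tab rear [-115.4    5.1   63.4] S clip top row170 [-157.7   59.3   36.7] [-159.2   51.7   37.5]
 front face edge?
3 clip rear face [-154.7   60.6   31.6] -154.68753444349178 2.97626732293909
 pointer [[-121.22253627188776, 37.99045846928679, 34.802208965899744], [-118
[... 1009 characters left out ...]
6617897, 42.764602258943015, 34.99999999999992]]
S rear top edge [[-155.74625374446643, 55.11812793876507, 35.00000000000003], [-158.1731402097468, 60.672411472525056, 35.00000000000003], [-158.47539254741002, 65.6158419030685, 35.00000000000003]] front edge [[-165.3195089687522, 48.391394354031505, 35.00000000000003], [-162.64461959349836, 56.65074642433446, 35.00000000000003], [-165.0819790078264, 62.22854069530157, 35.00000000000003]]
S ptr rows [[-127.23837299126424, 37.927800539109654, 33.00000000000003], [-117.62356750152038, 43.223295315997206, 33.00000000000003], [-129.63316861191612, 43.41131606575287, 32.999999999999915], [-119.99871426286661, 48.66042320924004, 33.00000000000003]]
```

{"api": "jog_arm", "payload": {
  "series": [
    [[3.2, 1.5, 0, 0, 0], [3.2, 3, 0, 0, 0], [3.2, 3, 0, 0, 0], [3.2, 3, 0, 0, 0], [3.2, 1.75, 0, 0, 0], [3.2, 0, 0, 0, 0.14], [3.2, 0, 0, 0, 0.14], [3.2, 0, 0, 0, 0.14], [3.2, 0, 0, 0, 0.14], [3.2, 0, 0, 0, 0.14]]
  ]
}}

```text
time_s: 11.3
tool_pos: [0.519, -0.1927, 0.2135]
orientation: [[-0.663, 0.749, -0.002], [0.749, 0.663, 0.001], [0.002, -0.001, -1.0]]
ft_force: [-0.4, -1.1, 0.4]
grip_width: 0.0319
```

{"api": "jog_arm", "payload": {
  "series": [
    [[3.2, 0, 0, 0, 0.14], [3.2, 0, 0, 0, 0.14], [3.2, 0, 0, 0, 0.14], [3.2, 0, 0, 0, 0.14], [3.2, 0, 0, 0, 0.14], [3.2, 0, 0, 0, 0.14], [3.2, 0, 0, 0, 0.03], [3.2, 0, 0, 0, 0], [3.2, 0, 0, 0, 0], [3.2, 0, 0, 0, 0]]
  ]
}}

```text
time_s: 12.3
tool_pos: [0.5194, -0.1929, 0.2142]
orientation: [[0.139, 0.99, -0.001], [0.99, -0.139, 0.0], [0.0, -0.001, -1.0]]
ft_force: [0.0, 0.2, -0.3]
grip_width: 0.0316
```

```bash
python3 - <<'E'
from bench import read_state
import numpy as np
s=read_state();print(np.round(s["tool_pos"],4),np.round(s["orientation"],4).tolist(),s["grip_width"],s["time_s"])
E
```

```text
[ 0.5194 -0.1929  0.2142] [[0.1389, 0.9903, -0.0007], [0.9903, -0.1389, 0.0004], [0.0003, -0.0007, -1.0]] 0.03163981603120741 12.3
```

{"api": "jog_arm", "payload": {
  "series": [
    [[3.2, 0, 0, 2, 0], [3.2, 0, 0, 3, 0], [3.2, 0, 0, 3, 0], [3.2, 0, 0, 1.7, 0], [3.2, 0, 0, 0.5, 0], [3.2, 0, 0, 0, 0], [3.2, 0, 0, 0, 0]]
  ]
}}

```text
time_s: 13.0
tool_pos: [0.5204, -0.1935, 0.1138]
orientation: [[0.139, 0.99, 0.002], [0.99, -0.139, -0.001], [-0.001, 0.002, -1.0]]
ft_force: [0.8, -0.2, 1.1]
grip_width: 0.0322
```

```bash
python3 - <<'E'
from h import *
from bench import read_state,get_image
d=get_image("scene");np.savez(f"scene4.npz",**d)
s=read_state();print(np.round(s["tool_pos"],4),np.round(s["ft_force"],2),s["grip_width"])
crop(d,165,110,75,75,8,"pics/s4.png",1.3)
E
```

```text
[ 0.5206 -0.1936  0.1141] [ 0.43  0.56 -0.22] 0.03193141976881926
```

View pics/s4.png

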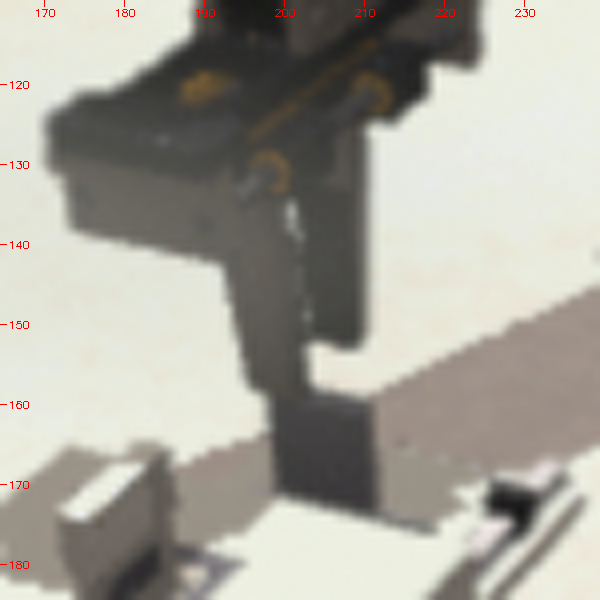

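Scene view 4 shows the fingers either side of the tab, whose top edge runs (198,158)–(211,160). I'm going down and closing on it.

{"api": "jog_arm", "payload": {
  "series": [
    [[3.2, 0, 0, 1, 0], [3.2, 0, 0, 1, 0], [3.2, 0, 0, 1, 0], [3.2, 0, 0, 1, 0], [3.2, 0, 0, 0.4, 0], [3.2, 0, 0, 0, 0], [3.2, 0, 0, 0, 0]]
  ]
}}

```text
time_s: 13.75
tool_pos: [0.5198, -0.1932, 0.0687]
orientation: [[0.14, 0.99, 0.0], [0.99, -0.14, -0.0], [-0.0, 0.0, -1.0]]
ft_force: [0.1, -0.3, -0.4]
grip_width: 0.0321
```

{"api": "jog_arm", "payload": {
  "series": [
    [[2.4, 0, 0, 0, 0], [1.8, 0, 0, 0, 0], [1.4, 0, 0, 0, 0], [0.8, 0, 0, 0, 0], [0.5, 0, 0, 0, 0], [0.5, 0, 0, 0, 0], [0.5, 0, 0, 0, 0]]
  ],
  "newtons": 30
}}

```text
time_s: 14.45
tool_pos: [0.5199, -0.1932, 0.0689]
orientation: [[0.14, 0.99, 0.0], [0.99, -0.14, -0.0], [-0.0, 0.0, -1.0]]
ft_force: [-0.0, -0.1, 3.0]
grip_width: 0.0116
```

{"api": "jog_arm", "payload": {
  "series": [
    [[0.5, 0, -0.3, 0, 0], [0.5, 0, -0.5, 0, 0], [0.5, 0, -0.6, 0, 0], [0.5, 0, -0.6, 0, 0], [0.5, 0, -0.6, 0, 0], [0.5, 0, -0.5, 0, 0], [0.5, 0, -0.5, 0, 0], [0.5, 0, -0.3, 0, 0], [0.5, 0, 0, 0, 0], [0.5, 0, 0, 0, 0]]
  ],
  "newtons": 35
}}

```text
time_s: 15.45
tool_pos: [0.4823, -0.1878, 0.0689]
orientation: [[0.14, 0.99, 0.004], [0.99, -0.14, -0.001], [-0.0, 0.004, -1.0]]
ft_force: [7.4, -0.1, -3.4]
grip_width: 0.012
```

```bash
python3 - <<'E'
from h import *
from bench import read_state,get_image
for n in("scene","top"):
    d=get_image(n);np.savez(f"{n}5.npz",**d)
s=read_state();print(np.round(s["tool_pos"],4),np.round(s["ft_force"],2),s["grip_width"])
crop(load("scene",5),195,140,50,50,12,"pics/s5.png",1.3)
crop(load("top",5),265,195,50,50,12,"pics/t5.png",1.6)
crop(load("scene",5),165,110,75,80,7,"pics/s5w.png",1.3)
E
```

```text
[ 0.4824 -0.1879  0.0689] [ 7.95 -0.17 -3.36] 0.011582148456857289
```

View pics/s5.png

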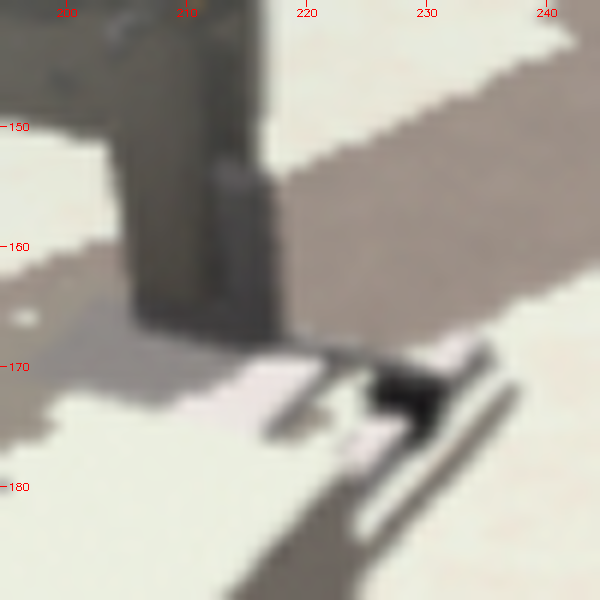

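View pics/t5.png

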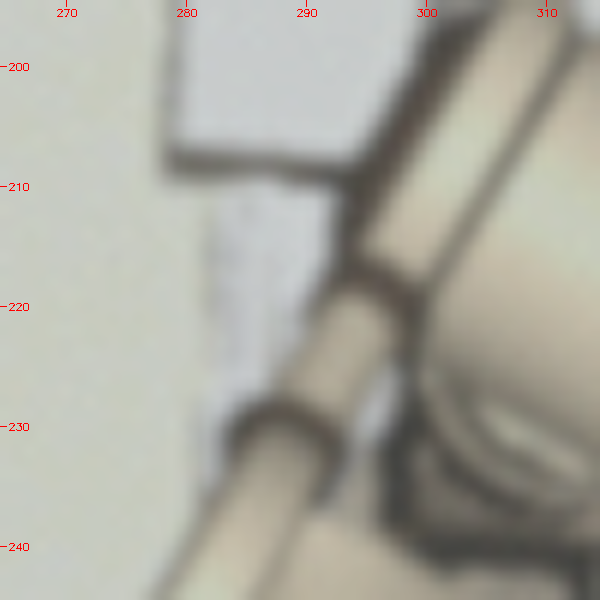

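Scene view 5: the pointer runs from (218,168.5) to the clip's upper edge near (226,170). The top view is blocked by the arm. I'll measure the pointer line's row at fixed columns and convert it to slide travel.

```bash
python3 - <<'E'
from h import *
np.set_printoptions(precision=1,suppress=True,linewidth=220)
S0=load("scene",0);S5=load("scene",5)
print(cv2.cvtColor(S5["color"],cv2.COLOR_RGB2GRAY)[164:178,216:236])
print(cv2.cvtColor(S0["color"],cv2.COLOR_RGB2GRAY)[168:182,208:224])
W=relw(world(S5),CS);print(W[164:176,216:232,2].round())
W0=relw(world(S0),CS)
def darkrow(d,u,r0,r1):
    g=cv2.cvtColor(d["color"],cv2.COLOR_RGB2GRAY).astype(float)[r0:r1,u];w=np.clip(g.max()-15-g,0,None);return (w*np.arange(r0,r1)).sum()/w.sum()
for u in(213,214,215,216,217): 
    v=darkrow(S0,u,172,179);print("home",u,round(v,2),relw(onplane(S0,[[u,v]],.033)*1000,CS))
for u in(219,220,221,222,223,224): 
    v=darkrow(S5,u,166,172);print("now",u,round(v,2),relw(onplane(S5,[[u,v]],.033)*1000,CS))
# tab rear face: visible part
print(np.median(W[156:166,214:217].reshape(-1,3),0),W[156:166,214:217,0].std())
crop(S5,212,160,26,22,28,"pics/s5c.png",1.4)
E
```

```text
[[ 47  53  80 109 112 114 113 114 113 112 112 112 112 112 111 111 113 114 113 112]
 [ 47  51  78 109 113 113 113 112 111 111 110 111 112 112 111 113 113 114 115 115]
 [ 46  50  78 108 114 112 111 111 111 110 111 111 111 112 113 113 115 119 123 131]
 [ 47  50  75 106 119 111 111 113 112 109 109 111 112 114 114 118 133 144 148 167]
 [ 54  60  74  90 106 108 111 113 116 108 108 113 118 125 130 144 169 168 154 147]
 [ 98 107 114 113 108 102  79  85  92  95 101 110 125 153 165 172 172 157 119 115]
 [168 172 171 172 167 144  88  85  92 100  78  76  87 111 133 158 156 129  91 111]
 [176 176 177 173 158 120  96 120 137 138  73  46  52  60  66  83 100  93 111 148]
 [176 176 172 156 122 107 136 171 160 107  46  28  28  33  33  42  74 110 150 170]
 [176 172 156 120 105 135 166 178 167 121  53  32  27  21  22  48  98 148 169 153]
 [173 157 119  94 103 118 144 177 171 137 101  89  72  34  25  65 127 170 155 113]
 [165 125  98 103 118 131 149 176 175 173 169 162 134  58  38  91 148 156 119  99]
 [166 129 126 128 146 173 175 168 161 175 171 148  95  52  69 124 156 125 100 123]
 [179 176 172 169 177
[... 1779 characters left out ...]
.  13.  16.  13.  13.  28.  27.  29.  30.  29.  27.]
 [ 32.  33.  30.  27.  24.  13.  16.  12.  14.  13.  24.  25.  28.  27.  26.  22.]
 [ 31.  32.  28.  25.  14.  14.  15.  15.  13.  14.  23.  21.  24.  22.  23.  18.]]
home 213 174.37 [[-123.1   26.6   33. ]]
home 214 174.6 [[-123.2   30.    33. ]]
home 215 174.88 [[-123.    33.5   33. ]]
home 216 175.16 [[-122.9   36.9   33. ]]
home 217 175.4 [[-122.9   40.3   33. ]]
now 219 167.5 [[-164.7   24.3   33. ]]
now 220 167.6 [[-165.4   27.4   33. ]]
now 221 168.02 [[-164.5   31.4   33. ]]
now 222 169.32 [[-159.    37.8   33. ]]
now 223 169.5 [[-159.3   41.1   33. ]]
now 224 168.67 [[-164.8   41.6   33. ]]
[-152.9   19.5   64.1] 1.812792582945713
```

View pics/s5c.png

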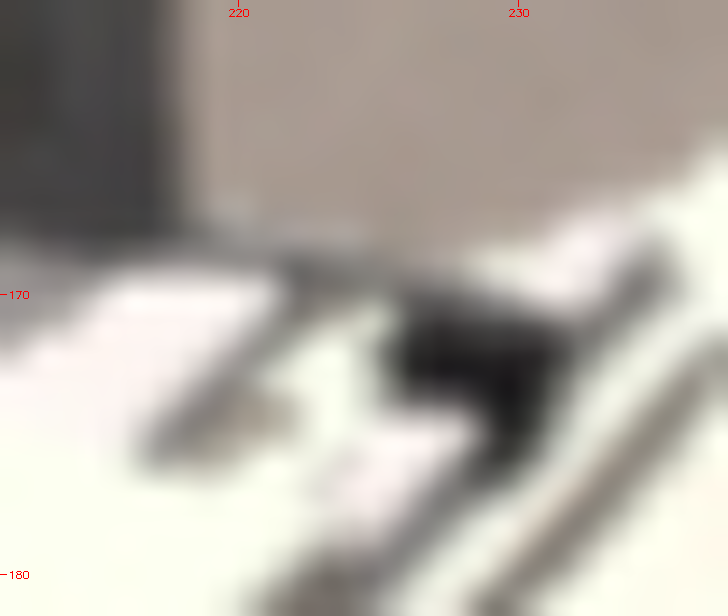

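```bash
python3 - <<'E'
from h import *
from bench import read_state,get_image
np.set_printoptions(precision=1,suppress=True,linewidth=220)
Z=[];C=[]
for i in range(40):
    d=get_image("scene");Z.append(d["z_map"]);C.append(d["color"].astype(float))
Z=np.array(Z);Z[Z==0]=np.nan
d["z_map"]=np.nanmedian(Z,0).astype(np.float32);d["color"]=np.mean(C,0).round().astype(np.uint8)
np.savez("scene6.npz",**d)
W=relw(world(d),CS)
print("z");print(W[166:177,218:233,2]);print("x");print(W[166:177,218:233,0]);print("y");print(W[166:177,218:233,1])
print("tab",W[156:166,214:217,0].mean(), read_state()["time_s"],read_state()["tool_pos"])
E
```

```text
z
[[40.3  2.1  1.9  2.1  1.5  1.8  1.9  1.9  1.8  2.1  2.   1.5  2.1  2.   2.2]
 [36.7 14.5 14.  14.   2.4  2.   1.9  2.   2.2  1.9  1.7  1.4  2.   2.4  2.1]
 [35.6 36.2 36.9 37.2 37.1 14.1 13.7 14.2 13.7  2.4  1.9  2.1  2.1  1.7 23.8]
 [32.  31.9 33.9 34.8 35.4 36.4 37.1 36.6 37.2 14.  13.6 13.6 13.7 24.1 24.1]
 [32.  32.  32.3 32.  31.2 27.7 33.4 34.5 34.3 35.6 36.1 36.9 37.  23.9 23.6]
 [32.1 31.8 31.8 31.1 27.6 24.  13.7 13.7 31.6 31.8 32.6 33.4 35.  31.6 24. ]
 [31.9 32.  31.2 27.9 24.7 14.1 14.  13.9 31.2 31.8 32.  31.7 31.9 29.8 21.3]
 [31.6 31.4 28.2 24.3 14.1 14.  14.  13.8 27.7 28.6 29.8 30.3 29.3 25.7 18. ]
 [31.4 28.  24.7 14.3 13.6 13.7 13.9 13.8 24.  24.7 25.4 26.6 26.5 22.5 14.6]
 [27.9 25.  14.2 14.3 13.9 13.7 13.9 13.7 23.8 23.8 24.3 23.3 23.3 19.5 14. ]
 [24.6 13.7 13.6 14.  14.1 13.7 14.1 23.6 23.9 23.7 22.6 19.5 19.5 15.5 13.8]]
x
[[-160.9 -216.3 -217.9 -218.9 -221.  -221.9 -223.1 -224.5 -225.9 -226.7 -228.3 -230.2 -230.7 -232.1 -233.2]
 [-160.9 -193.4 -195.3 -196.6 -214.3 -216.2 -217.6 -218.8 -219.8 -221.5 -223.1 -224.8 -225.3 -226.  -227.7]
 [-157.3 -157.7 -157.
[... 1159 characters left out ...]
.  26.6 29.7 32.7 35.3 55.3]
 [24.9 27.6 32.1 35.6 38.9 42.5 45.8 48.3 51.5 36.  38.5 41.5 44.4 55.3 58.2]
 [27.6 30.4 33.5 36.  38.2 38.2 45.6 49.2 51.9 55.7 58.8 62.2 65.1 57.9 60.5]
 [30.5 33.1 35.8 38.  38.  38.  32.6 35.5 52.4 55.3 58.7 62.1 66.1 66.4 63.4]
 [33.  35.9 38.  38.2 38.4 32.8 35.6 38.3 54.7 57.9 60.9 63.5 66.3 67.6 64. ]
 [35.6 38.1 38.3 38.  32.6 35.4 38.3 41.  54.6 58.1 61.8 64.9 67.  67.1 64.1]
 [38.  38.1 38.2 32.7 35.  37.9 40.9 43.7 54.3 57.7 61.  64.7 67.4 67.2 64.1]
 [37.9 38.3 32.5 35.4 38.  40.6 43.6 46.3 56.8 59.6 62.8 64.8 67.5 67.5 66.3]
 [37.9 32.  34.8 37.9 40.8 43.3 46.4 56.5 59.5 62.1 64.  64.5 67.3 67.1 68.7]]
tab -153.15348044196062 17.55 [ 0.5 -0.2  0.1]
```

The averaged depth gives the clip's rear face at −152.8 (so rib centre −159.8) and the pointer centre at −158.6 to −159.2. That leaves about 0.8 mm to go.

{"api": "jog_arm", "payload": {
  "series": [
    [[0.5, 0, -0.08, 0, 0], [0.5, 0, 0, 0, 0], [0.5, 0, 0, 0, 0], [0.5, 0, 0, 0, 0]]
  ]
}}

```text
time_s: 17.95
tool_pos: [0.4817, -0.1877, 0.0689]
orientation: [[0.14, 0.99, 0.004], [0.99, -0.14, -0.001], [-0.0, 0.004, -1.0]]
ft_force: [7.5, -0.6, -3.0]
grip_width: 0.0119
```

```bash
python3 - <<'E'
from h import *
from bench import read_state,get_image
np.set_printoptions(precision=1,suppress=True,linewidth=220)
Z=[];C=[]
for i in range(40):
    d=get_image("scene");Z.append(d["z_map"]);C.append(d["color"].astype(float))
Z=np.array(Z);Z[Z==0]=np.nan
d["z_map"]=np.nanmedian(Z,0).astype(np.float32);d["color"]=np.mean(C,0).round().astype(np.uint8)
np.savez("scene7.npz",**d)
W=relw(world(d),CS)
print("z");print(W[167:174,218:233,2]);print("x");print(W[167:174,218:233,0])
s=read_state();print("tab",W[156:166,214:217,0].mean(), s["time_s"],np.round(s["tool_pos"],4),np.round(s["ft_force"],1),s["grip_width"])
crop(d,150,120,95,75,8,"pics/s7.png",1.3)
d=get_image("top");crop(d,150,140,190,120,4,"pics/t7.png",1.4)
E
```

```text
z
[[36.9 13.7 13.7 13.8  1.8  2.4  2.   1.8  1.7  2.2  2.3  2.2  1.7  2.1  1.8]
 [34.5 36.  36.5 36.5 36.8 13.8 14.  13.8 13.6  2.   1.6  1.9  2.2  2.  24.1]
 [32.5 31.9 33.4 33.6 34.7 35.7 36.4 36.9 36.7 13.7 14.1 13.7 13.3 23.7 23.8]
 [31.8 31.8 31.7 31.9 31.3 27.7 33.  34.1 34.1 35.5 36.2 37.1 37.3 24.2 23.4]
 [31.9 31.4 32.1 31.3 28.  24.2 14.1 14.1 32.1 31.7 32.7 33.6 34.3 31.6 23.9]
 [31.9 32.  31.3 27.4 24.3 13.9 13.7 14.  31.1 31.5 32.2 32.  31.9 29.5 21.3]
 [32.  31.5 28.2 24.4 13.9 13.7 14.1 14.  27.7 28.3 29.3 30.1 29.6 25.6 18.2]]
x
[[-160.6 -194.5 -195.7 -196.8 -215.1 -215.5 -217.4 -219.1 -220.5 -221.1 -222.2 -223.7 -225.7 -226.5 -228.2]
 [-158.8 -157.9 -158.5 -159.7 -160.5 -194.  -195.  -196.6 -198.2 -215.8 -217.7 -218.6 -219.4 -221.  -190.8]
 [-156.5 -158.6 -157.6 -158.6 -158.3 -158.1 -158.4 -158.9 -160.4 -193.9 -194.7 -196.5 -198.4 -184.9 -186. ]
 [-152.4 -153.6 -154.9 -155.9 -157.9 -164.1 -158.  -157.7 -159.  -158.2 -158.4 -158.4 -159.4 -179.  -181.3]
 [-147.2 -149.1 -149.4 -151.7 -157.5 -163.9 -179.2 -180.4 -156.7 -158.4 -158.2 -158.2 -158.4 -163.4 -175.5]
 [-142.2 -143.2 -145.4 -152.  -157.5 -172.9 -174.4 -175.3 -153.1 -153.6 -153.9 -155.4 -156.7 -161.3 -173.9]
 [-137.1 -139.  -144.6 -151.1 -166.6 -168.1 -168.8 -170.3 -152.7 -153.  -152.9 -153.  -154.9 -161.6 -173.1]]
tab -153.7982238143272 19.95 [ 0.5 -0.2  0.1] [ 8.5 -0.6 -3.5] 0.011939345291407836
```

View pics/s7.png

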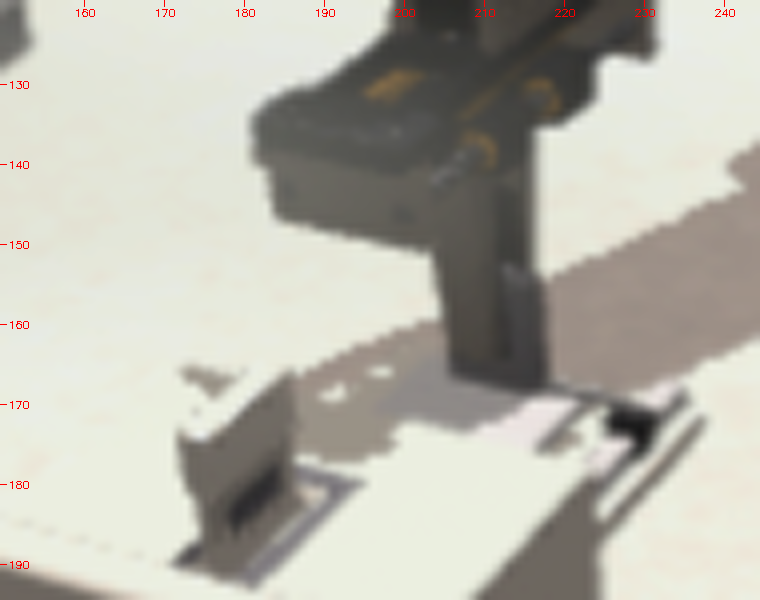

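View pics/t7.png

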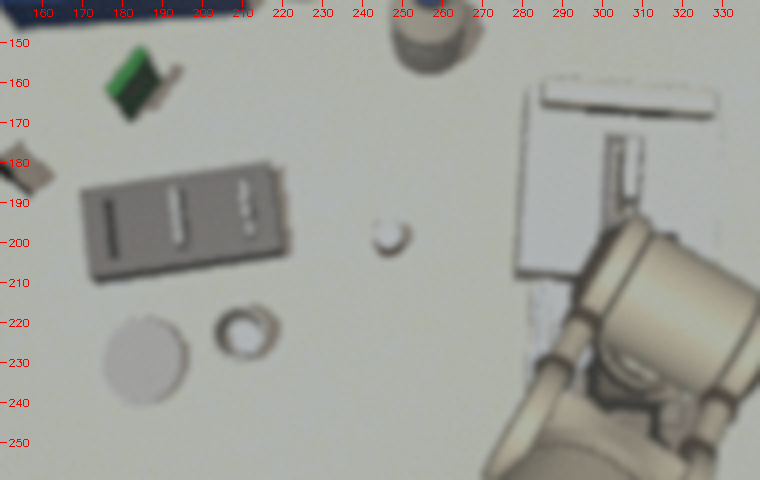

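Scene view 7: the cartridge stands in the slot at (172–187, 166–191), and the pointer runs straight into the clip's rib near (226,169.5). Top view 7: both short cartridges (194,193 and 212,193), the vial, cup and dish haven't moved. Pointer and rib rear faces are both at −158.3, so I'm handing in.

```bash
python3 -c "
from bench import ticket,read_state
print(read_state()['time_s']);print(ticket.close_job())"
```

```text
20.0
the job is handed in; nothing more can be done
None
```

I moved the control cartridge from the rack into the reader's slot and let go of it. I then pulled the shutter slide out by its tab, about 39 mm, and handed in at 20.0 s with the gripper still holding it (35 N grip).

**Last checks**
- **Cartridge:** there was 4.9 N of floor contact at the expected height, and its head top in the image matches the fully home height of 114 mm.
- **Slide at the mark:** averaged depth images put the rear faces of the pointer and the rib both at −158.3 mm in the reader's x. The tab and clip positions agree to within a few tenths of a mm. The wrist force was about 8 N, from the spring.
- **Other things on the bench:** the short cartridges, vial, cup and dish looked unmoved in the last top view; I did not check the bottle, tip box or tube rack separately.

**What disagreed:** at first the two cameras' positions differed by 2–5 mm. I averaged them and corrected from the held cartridge. The arm blocked the top camera's view of the pointer and clip, so the final alignment rests on the scene camera alone.

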